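Lock a heater insert into its workholder with a quarter-turn stud

ROBOT

A 6-joint arm with a two-finger parallel gripper is mounted at the origin on a cart in front of the work surface, level with it; the furniture and walls round the work are solid. World frame = base frame: x ahead of the robot, y to its left, z up, the work surface at z = 0. Lengths are in m, angles in rad, forces in N, time in s.
With the tool pointing down it reaches from about 0.4 to 0.825 m from the base axis. Payload 7 kg.
Tool frame: the origin (TCP) lies at the very end of the fingers, on their centre line; the grasp point (between the pads) lies 19 mm behind it (manip.grip_point_offset is the distance from the TCP to the grasp point, in m); z points along the fingers, y is the line along which they close (so a half turn about z gives the same grasp; the last joint's range is limited). The gripper opens to 88 mm and grips with 3 to 60 N. Pads are 19 mm wide; open, the fingers measure 130 mm over their backs; the gripper's body (78 mm by 193 mm) begins 47 mm behind the grasp point.
Start: joints at [-0.963, 0.359, 0.012, 0, -1.224, -0.288], TCP at [0.212, -0.641, 0.227] pointing down, gripper open.
Joint ranges: [-3.07, 3.07], [-1.43, 2.12], [-1.02, 1.25], [-3.03, 1.67], [-3.05, -0], [-3.03, 3.03]. Speed limits (rad/s): [2.39, 2.39, 3.01, 3.14, 3.14, 3.14].

INTERFACE

Orientations are given as a unit quaternion [w, x, y, z].
In Python, from plant import manip gives the robot as it stands.
- The arm moves only by the tool drive_tool, never from a script. Its argument "plan" is a list of rows, each a list of 3 entries, a list of its own where there are three numbers: the turn, a rotation vector about the tool's x, y, z in degrees, then the shift along the tool's x, y, z in mm, then the opening, from -1 (shut) to 1 (fully open). A call has 1 to 10 rows; each row shifts and turns the commanded pose from where the row before left it, along the tool's axes as they then stand; what a row does not reach is not made up. A row lasts 1/8 s, in which the tool goes at most 62.5 mm and 10.7 degrees, less where a joint would pass 70% of its speed; a pose out of reach is approached as far as the arm can. A call with a gripper value outside its range is refused whole. The fingers move at their own pace and stop on an object; "squeeze" is the grip in N (left out, the last holds). Time passes only in rows, so rows that do not move let the fingers close. It gives the time, the measured TCP pose, the force, the opening and the grip force at its end, in the units of the state.
- manip.state(): the state, without advancing time (a new reading comes with each control period).
- manip.grab_frame(name): name is "side" or "top"; returns (picture, depth): 420x560x3 uint8, red, green, blue; 420x560 float32, m along the optical axis (not along the pixel's ray), 0 where there is no reading.
- manip.camera_params(name): a dict with "camera_matrix" (3x3 intrinsics, pixels), "position" and "attitude" of the camera in the world. Camera axes: x right, y down, z forward; pixel columns grow to the right and rows downward; lengths in m; the calibration is good to about 2 mm. A picture is of the moment at which its call begins. camera_params takes no time and is no camera call.
- manip.finish_job(): hands the job in; it is judged then, once.
The state is a dict: "time_s": time; "joint_pos": joint angles; "qvel": joint speeds; "tau": joint torques, N m; "tool_pos": TCP position; "eef_rot": TCP orientation; "contact_force": force on the tool from outside, world axes, zero at the start; "moment": the same for the moment, N m; "finger_gap": opening from 0.0 (shut) to 1.0 (fully open); "gripper_force": force on a finger pad.
Only numpy, scipy, OpenCV 4.12 (cv2) and the standard library are available. Lean on these libraries where they do the work, as an engineer would, in place of code of your own. Each camera call takes 0.05 s, during which the arm holds its last target. There are 200 camera calls.

TASK

Set the copper heater insert fully down into the open nest of the aluminium workholder and let go of it. Then lock it in with the quarter-turn stud beside the nest: press the winged head down against its spring until it is felt to bottom, turn it ninety degrees clockwise (seen from above) while it is down, and let it rise until its cam catches, so that its bar stays over the end of the insert. Work the stud by feel, at its stops never loading it with more than about 25 N beyond its spring, and leave the loupe, the leadframe boat and the note pad where they lie.

Things in the scene. Friction and masses are not known exactly. Their poses are not given: they have to be found in the camera images.
- heater_insert: loose copper-coloured block, 38 x 68 x 16 mm (two small corner screws stand 2 mm higher), 0.25 to 0.5 kg, lying flat on the worktop. Origin: centre of its underside, long side along its y, z up. Either way round fits the nest.
- workholder: fixed aluminium base plate 96 x 160 x 8 mm on the worktop, nest toward its -y end, stud at its +y end, in another place and yaw each time. Origin: underside, between nest and stud; z up.
- nest (a point): centre of the nest floor, 15 mm above the worktop, 30 mm from the workholder origin toward -y; axes as the workholder. Pocket 42 (x) x 72 (y) mm in 4 mm steel guides 14 mm high, flared in the top 4 mm; those of the long sides leave a 38 mm gap in the middle for fingers (base plate there 7 mm below the nest floor). The seated insert has its origin here, its top 2 mm above the guides.
- wing (a point): on the stud axis at the foot of the wing, on top of the head's round shoulder; moves and turns with the head. 59 mm above the worktop with the stud up, 30 mm from the workholder origin toward +y. The wing is a steel bar 36 mm long (point x), 10 mm thick (point y), 19 mm high above this point. Fingertips astride it can push down on the shoulder, a disc of radius 21 mm.
- stud_turn (a joint): rotation of the head, rad; about 0 unlocked (wing and bar along the workholder's x), grows clockwise seen from above, 1.57 locked; hard stops at -0.06 and 1.70. With the stud up, teeth stop it after about 0.14; it is clear of the teeth, and the cam can rise, from about 1.43 on.
- stud_press (a joint): how far the stud is pressed down, m; 0 up. Spring: 4 N at 0, plus 0.25 N per mm. The receptacle with the teeth floats in the housing at an unknown height: the stud is free to turn from somewhere in 4.2 to 15.2 mm on and bottoms hard 1.5 mm lower. Turned and let go, the cam rises to 2.5 mm above the depth where it came free and catches, so it stays 1.7 to 12.7 mm down.
- loupe: small grey loupe block, 52 x 30 x 16 mm, bystander, origin under its centre
- strip_boat: flat leadframe boat, 60 x 210 x 9 mm, bystander, origin under its centre
- note_pad: note pad, 60 x 105 x 12 mm, bystander, origin under its centre
- bar (a point): on the stud axis, underside of the retaining bar below the shoulder, 51 mm above the worktop with the stud up; the bar, 64 mm (point x) x 14 mm, turns with the head. Turned ninety degrees, its end stands over the insert's end; fully pressed it still clears the insert.
Things that resemble listed ones, but are neither listed nor needed, are in the scene too. Leave any green look-alike of the heater_insert alone.

How it is judged:
By the outcome, as a careful person would: the job done as asked, in the order asked, and still so for the second after the job is handed in, with the robot touching nothing.
It also fails if it takes over 64 s, if anything falls off the work surface, if the arm or the gripper's body presses on something with over 40 N, if the wrist force passes 120 N, or if a joint passes its speed limit or range.

## Working session

There is one attempt and no reset: what is moved stays moved. The work goes in short steps, Python scripts to look and compute and a tool call to move; the robot and the scene stay as the last step left them, time stands still between calls to the robot, and variables do not carry over. Pictures are saved under pics/ and viewed, at most 10 in all, crops included, and the job is handed in when it is done.

Besides the shell and the picture viewer there is one more tool, called after "Emit:" by a JSON object that holds its "name" and its "arguments". drive_tool: Moves the arm, as the interface text tells. Its arguments: {"type":"object","properties":{"plan":{"type":"array"},"squeeze":{"type":"number"}},"required":["plan"]}

```bash
ls; mkdir -p pics
cat > h.py <<'E'
import numpy as np, cv2
from scipy.spatial.transform import Rotation as R
from plant import manip
def cam(n):
    p=manip.camera_params(n); K=np.array(p["camera_matrix"]); a=np.array(p["attitude"])
    M=a if a.shape==(3,3) else R.from_quat(a,scalar_first=True).as_matrix()
    return K,M,np.array(p["position"])
def ray(n,uv,z):
    K,M,t=cam(n); uv=np.atleast_2d(uv).astype(float)
    d=(M@np.linalg.inv(K)@np.c_[uv,np.ones(len(uv))].T).T
    return t+d*((z-t[2])/d[:,2])[:,None]
def cloud(n,D):
    K,M,t=cam(n); v,u=np.mgrid[:D.shape[0],:D.shape[1]]
    P=np.stack([(u-K[0,2])/K[0,0]*D,(v-K[1,2])/K[1,1]*D,D],-1)
    W=P@M.T+t; W[D==0]=np.nan; return W
def proj(n,X):
    K,M,t=cam(n); p=(np.atleast_2d(X)-t)@M@K.T; return p[:,:2]/p[:,2:]
E
python3 - <<'E'
from h import *
for n in("top","side"):
    I,D=manip.grab_frame(n); cv2.imwrite(f"pics/{n}0.png",I[...,::-1]); np.savez(f"{n}0.npz",I=I,D=D); print(n,manip.camera_params(n))
print(manip.state())
E
```

```text
pics
top {'camera_matrix': array([[516.74148714,   0.        , 279.17180713],
       [  0.        , 516.74148714, 207.27417314],
       [  0.        ,   0.        ,   1.        ]]), 'position': array([ 0.37963752, -0.10753566,  1.28431284]), 'attitude': array([ 0.04457567, -0.6986845 ,  0.71221161, -0.05106466])}
side {'camera_matrix': array([[396.12866519,   0.        , 283.57915382],
       [  0.        , 396.12866519, 205.56671655],
       [  0.        ,   0.        ,   1.        ]]), 'position': array([0.44062663, 0.74477792, 0.37590189]), 'attitude': array([ 0.02860774, -0.04114801,  0.81631174, -0.57543338])}
{'time_s': 0.1, 'joint_pos': array([-9.62918650e-01,  3.59286442e-01,  1.11579607e-02, -3.18815296e-04,
       -1.22411402e+00, -2.88112829e-01]), 'qvel': array([-0.00057697, -0.00013457,  0.00259386, -0.00030671,  0.00067756,
       -0.0001084 ]), 'tau': array([-1.89163648e-04, -5.84160554e+01,  2.93754494e+01,  7.01556221e+00,
        1.01985218e-02, -5.14807482e-05]), 'tool_pos': array([ 0.21202714, -0.64036879,  0.22573643]), 'eef_rot': array([-1.78119241e-04, -1.59148508e-01,  9.87254378e-01,  7.16656266e-04]), 'contact_force': array([ 0.84097828, -0.23476403,  0.05222375]), 'moment': array([0.02711508, 0.00113398, 0.01573749]), 'gripper_force': 0.0, 'finger_gap': 0.9995527796268748}
```

View pics/top0.png

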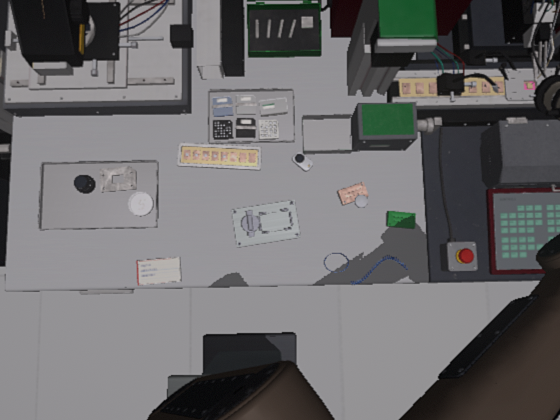

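View pics/side0.png

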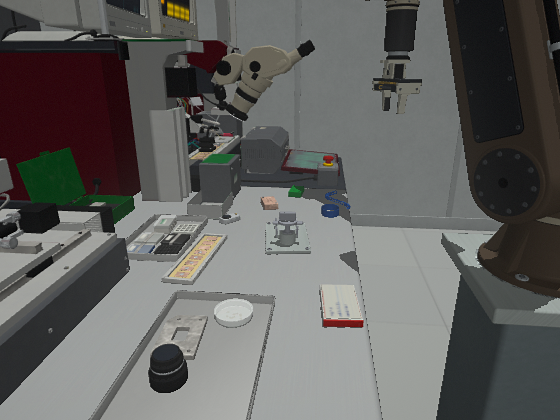

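The top view shows two candidates for the insert: a copper block at about (353,193) and a green block at (401,220). The copper one fits the description, and the green one is the look-alike to leave alone. The workholder is at (266,223), with its stud at the left end (250,223). A round grey thing sits by the insert at (361,201). I'll enlarge both areas.

Run:
```python
from h import *
f=np.load("top0.npz"); I,D=f["I"],f["D"]
g=np.load("side0.npz")["I"]
a=cv2.resize(I[165:255,220:420],None,fx=4,fy=4,interpolation=cv2.INTER_CUBIC)
b=cv2.resize(g[180:260,230:360],None,fx=3,fy=3,interpolation=cv2.INTER_CUBIC)
c=np.zeros((600,800,3),np.uint8); c[:360]=a; c[360:600,:390]=b
cv2.imwrite("pics/crop1.png",c[...,::-1])
W=cloud("top",D)
hsv=cv2.cvtColor(I,cv2.COLOR_RGB2HSV)
for u,v in [(353,193),(361,201),(401,220),(250,223),(272,221),(300,240),(320,215)]: print(u,v,W[v,u].round(4),I[v,u],hsv[v,u])
```

```text
353 193 [ 0.5832 -0.3039  0.0253] [169 138 129] [  7  60 169]
361 201 [ 0.445  -0.1844  0.8349] [165 164 172] [124  12 172]
401 220 [ 0.5154 -0.4229  0.0108] [36 70 43] [ 66 124  70]
250 223 [ 0.5074 -0.0513  0.0826] [140 138 149] [125  19 149]
272 221 [ 0.5184 -0.1025  0.0159] [165 168 170] [102   8 170]
300 240 [ 0.4711 -0.1711  0.0037] [151 151 154] [120   5 154]
320 215 [ 0.534  -0.2237 -0.0083] [150 149 152] [130   5 152]
```

View pics/crop1.png

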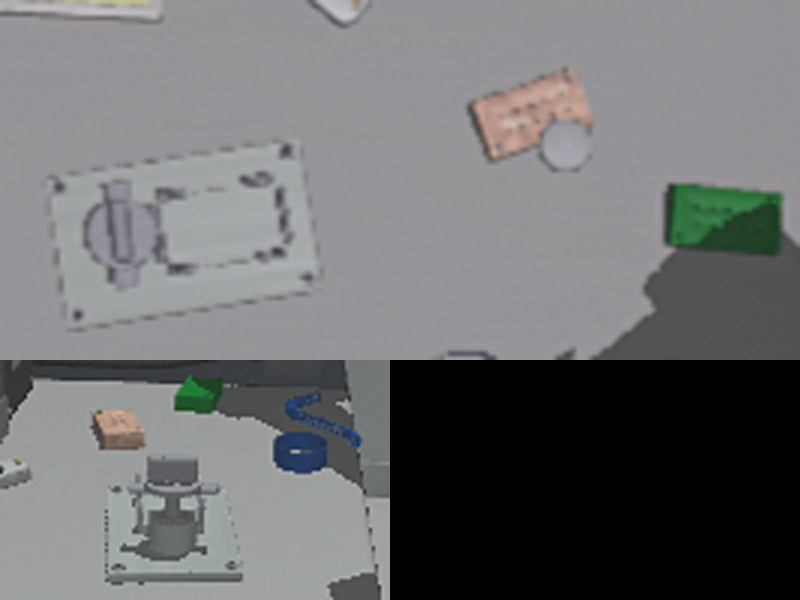

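The crop confirms it. The copper block's corners are near (472,102), (570,68), (592,125) and (492,160) in crop pixels. The grey disc over its corner is something hanging high up (z≈0.83) and isn't on the block. The workholder's stud is at its left end, with the nest to its right. Next I'll measure both.

Run:
```python
from h import *
def best(m,near):
    cs,_=cv2.findContours(m.astype(np.uint8),cv2.RETR_EXTERNAL,cv2.CHAIN_APPROX_NONE)
    cs=[c for c in cs if cv2.contourArea(c)>60]
    return min(cs,key=lambda c:np.hypot(*(c.reshape(-1,2).mean(0)-near)))
for n,cu,wh in(("top",(353,193),(266,223)),("side",(269,203),(287,240))):
    I=np.load(n+"0.npz")["I"]; i=I.astype(int); hsv=cv2.cvtColor(I,cv2.COLOR_RGB2HSV)
    for z in(0.016,0.0):
        m=(i[...,0]-i[...,2]>18)
        c=best(m,cu); P=ray(n,c.reshape(-1,2),z)[:,:2]
        r=cv2.minAreaRect((P*1000).astype(np.float32)); print(n,"ins",z,r, cv2.boxPoints(r).round(1).tolist())
    if n=="top":
        gm=((i[...,1]-i[...,0])>=1)
        gm=cv2.morphologyEx(gm.astype(np.uint8),cv2.MORPH_CLOSE,np.ones((5,5)))
        gm=cv2.morphologyEx(gm,cv2.MORPH_OPEN,np.ones((5,5)))
        c=best(gm,wh); P=ray(n,c.reshape(-1,2),0.008)[:,:2]
        r=cv2.minAreaRect((P*1000).astype(np.float32)); print("wh",r,c.reshape(-1,2).min(0),c.reshape(-1,2).max(0))
    k=np.array([[48,178],[298,142],[320,290],[72,328]])/4-0.375+[220,165]
    Q=ray("top",k,0.008)[:,:2]; 
print("hand wh",Q.round(4),Q.mean(0))
# side-view: hand corners of plate top (crop*1/3)
k=(np.array([[106,577-360],[241,575-360]])/3)-.33+[230,180]
print(ray("side",k,0.004).round(4))
print(ray("top",[[119/4-.375+220,225/4-.375+165]],0.07))
```

```text
top ins 0.016 ((584.9675903320312, -304.7594299316406), (38.33172607421875, 68.8841781616211), 18.421573638916016) [[555.9000244140625, -278.1000061035156], [577.7000122070312, -343.5], [614.0, -331.3999938964844], [592.2999877929688, -266.0]]
top ins 0.0 ((587.557861328125, -307.24749755859375), (38.81527328491211, 69.75318145751953), 18.421642303466797) [[558.0999755859375, -280.29998779296875], [580.2000122070312, -346.5], [617.0, -334.20001220703125], [594.9000244140625, -268.0]]
wh ((515.0896606445312, -85.9697265625), (96.15082550048828, 160.8492431640625), 8.28055191040039) [232 200] [299 246]
side ins 0.016 ((582.56396484375, -282.84967041015625), (40.597652435302734, 110.05252838134766), 14.2280855178833) [[549.4000244140625, -234.5], [576.4000244140625, -341.20001220703125], [615.7999877929688, -331.20001220703125], [588.7000122070312, -224.5]]
side ins 0.0 ((588.8739624023438, -328.5343933105469), (42.40251541137695, 114.94508361816406), 14.22806453704834) [[554.2000122070312, -278.0], [582.4000244140625, -389.5], [623.5999755859375, -379.0], [595.2999877929688, -267.6000061035156]]
hand wh [[ 0.5509 -0.0025]
 [ 0.5707 -0.1587]
 [ 0.4779 -0.1701]
 [ 0.4574 -0.0166]] [ 0.51420059 -0.08700053]
[[ 0.5545  0.0009  0.004 ]
 [ 0.4605 -0.0119  0.004 ]]
[[ 0.51380066 -0.04932725  0.07      ]]
```

The workholder outline measures 96.2 x 160.8 mm and the insert 38.3 x 68.9 mm, both matching the given sizes. Insert: (0.585,-0.305), yaw 18.4°. Workholder: (0.515,-0.086), yaw about 8.2°, with the stud toward world +y. I'll turn the tool and travel over the insert.

```bash
cat >> h.py <<'E'
def go(pos,yaw,st=None):
    """turn/shift in tool axes to put TCP at pos, tool down, tool y at world yaw (deg)"""
    st=st or manip.state(); A=R.from_quat(st["eef_rot"],scalar_first=True)
    c,s=np.cos(np.radians(yaw)),np.sin(np.radians(yaw)); B=R.from_matrix(np.c_[[-s,c,0],[c,s,0],[0,0,-1]])
    print("t",round(st["time_s"],2),"tcp",st["tool_pos"].round(4),"yaw",np.degrees(np.arctan2(*A.as_matrix()[[1,0],1])).round(2),"F",st["contact_force"].round(1),"M",st["moment"].round(2),"gap",round(st["finger_gap"]*88,1),"grip",round(float(st["gripper_force"]),1),"q",st["joint_pos"].round(2))
    print("turn deg",np.degrees((A.inv()*B).as_rotvec()).round(2)," then shift mm",(1e3*B.inv().apply(np.array(pos)-st["tool_pos"])).round(1))
E
python3 -c "
from h import *
go([.585,-.305,.12],198.4)"
```

```text
t 0.1 tcp [ 0.212  -0.6404  0.2257] yaw 108.31 F [ 0.8 -0.2  0.1] M [0.03 0.   0.02] gap 88.0 grip 0.0 q [-0.96  0.36  0.01 -0.   -1.22 -0.29]
turn deg [ 7.000e-02  6.000e-02 -9.009e+01]  then shift mm [-200.5 -459.8  105.7]
```

Emit:
{"name": "drive_tool", "arguments": {"plan": [[[0,0,-10],[0,0,0],1],[[0,0,-10],[0,0,0],1],[[0,0,-10],[0,0,0],1],[[0,0,-10],[0,0,0],1],[[0,0,-10],[0,0,0],1],[[0,0,-10],[0,0,0],1],[[0,0,-10],[0,0,0],1],[[0,0,-10],[0,0,0],1],[[0,0,-10],[0,0,0],1]]}}

```text
time_s: 1.23
tool_pos: [0.2121, -0.6405, 0.226]
eef_rot: [-0.0, 0.812, -0.583, -0.0]
contact_force: [-0.3, -0.3, 0.0]
finger_gap: 1.002
gripper_force: 0.0
```

Emit:
{"name": "drive_tool", "arguments": {"plan": [[[0,0,0],[-20,-46,0],1],[[0,0,0],[-20,-46,0],1],[[0,0,0],[-20,-46,0],1],[[0,0,0],[-20,-46,0],1],[[0,0,0],[-20,-46,10],1],[[0,0,0],[-20,-46,20],1],[[0,0,0],[-20,-46,20],1],[[0,0,0],[-20,-46,20],1],[[0,0,0],[-20,-46,20],1],[[0,0,0],[-20,-46,15],1]]}}

```text
time_s: 2.48
tool_pos: [0.5866, -0.3049, 0.1202]
eef_rot: [0.0, 0.811, -0.586, -0.001]
contact_force: [1.2, -0.8, 0.3]
finger_gap: 0.999
gripper_force: 0.0
```

```bash
python3 -c "
from h import *
go([.585,-.305,.04],198.4)
I,D=manip.grab_frame('side'); J,E=manip.grab_frame('top')
np.savez('s1.npz',I=I,J=J)
go([.585,-.305,.04],198.4)
cv2.imwrite('pics/c2.png',np.vstack([cv2.resize(J[170:245,230:430],None,fx=4,fy=4),cv2.resize(I[150:225,200:400],None,fx=4,fy=4)])[...,::-1])
"
```

```text
t 2.48 tcp [ 0.5866 -0.3049  0.1202] yaw -161.68 F [ 1.2 -0.8  0.3] M [-0.07  0.09  0.02] gap 87.9 grip 0.0 q [-0.19  0.42 -0.16 -0.   -1.    0.5 ]
turn deg [ 0.07  0.05 -0.08]  then shift mm [-0.4  1.5 80.2]
t 2.58 tcp [ 0.588  -0.3028  0.1187] yaw -161.48 F [-0.4 -0.2 -0.2] M [0.   0.21 0.01] gap 88.1 grip 0.0 q [-0.18  0.42 -0.15 -0.   -1.    0.51]
turn deg [0.14 0.12 0.12]  then shift mm [ 1.1  3.5 78.7]
```

View pics/c2.png

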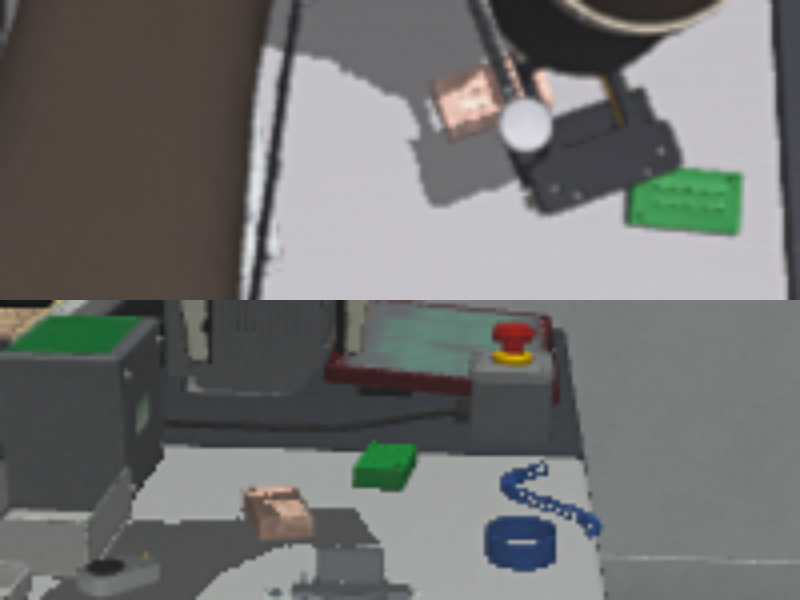

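The open gripper is over the copper block, with the fingertips at about (195,325) and (352,325) in the crop astride it, and the green look-alike is clear. Descending.

Emit:
{"name": "drive_tool", "arguments": {"plan": [[[0,0,0],[1,3,25],1],[[0,0,0],[0,0,25],1],[[0,0,0],[0,0,29],1],[[0,0,0],[0,0,0],1],[[0,0,0],[0,0,0],1]]}}

```text
time_s: 3.2
tool_pos: [0.5839, -0.3086, 0.0435]
eef_rot: [0.0, 0.811, -0.585, 0.0]
contact_force: [0.5, 0.1, 0.3]
finger_gap: 1.003
gripper_force: 0.0
```

```bash
python3 -c "
from h import *
go([.585,-.305,.0025],198.4)"
```

```text
t 3.2 tcp [ 0.5839 -0.3086  0.0435] yaw -161.67 F [0.5 0.1 0.3] M [0.03 0.09 0.05] gap 88.3 grip 0.0 q [-0.19  0.49 -0.23  0.   -0.85  0.51]
turn deg [-0.02 -0.04 -0.07]  then shift mm [-3.1 -2.2 41. ]
```

Emit:
{"name": "drive_tool", "arguments": {"plan": [[[0,0,0],[-3,-2,20],1],[[0,0,0],[0,0,14],1],[[0,0,0],[0,0,6],1],[[0,0,0],[0,0,0],1],[[0,0,0],[0,0,0],1]]}}

```text
time_s: 3.82
tool_pos: [0.5848, -0.3049, 0.0032]
eef_rot: [-0.0, 0.811, -0.585, 0.0]
contact_force: [0.2, 0.1, 0.5]
finger_gap: 1.0
gripper_force: 0.0
```

Emit:
{"name": "drive_tool", "arguments": {"plan": [[[0,0,0],[0,0,0],0.2],[[0,0,0],[0,0,0],0.0],[[0,0,0],[0,0,0],-0.4],[[0,0,0],[0,0,0],-0.6],[[0,0,0],[0,0,0],-0.6],[[0,0,0],[0,0,0],-0.6],[[0,0,0],[0,0,0],-0.6]], "squeeze": 25}}

```text
time_s: 4.7
tool_pos: [0.5846, -0.3047, 0.0026]
eef_rot: [-0.0, 0.811, -0.585, 0.0]
contact_force: [1.2, -0.3, -0.8]
finger_gap: 0.428
gripper_force: 25.0
```

```bash
python3 -c "
from h import *
go([.585,-.305,.12],188.2)"
```

```text
t 4.7 tcp [ 0.5846 -0.3047  0.0026] yaw -161.67 F [ 1.2 -0.3 -0.8] M [ 0.05 -0.18  0.04] gap 37.7 grip 25.0 q [-0.19  0.54 -0.27  0.   -0.77  0.51]
turn deg [-1.000e-02 -1.000e-02  1.013e+01]  then shift mm [   0.4   -0.4 -117.4]
```

Held: gap 37.7 mm, matching the 38 mm width. Next I'll lift and square up, and cross-check the nest and stud points from the first images.

Emit:
{"name": "drive_tool", "arguments": {"plan": [[[0,0,0],[0,0,-20],-0.6],[[0,0,0],[0,0,-35],-0.6],[[0,0,5.1],[0,0,-35],-0.6],[[0,0,5],[0,0,-20],-0.6]], "squeeze": 30}}

```text
time_s: 5.2
tool_pos: [0.5846, -0.3047, 0.1141]
eef_rot: [-0.0, 0.755, -0.656, 0.0]
contact_force: [0.5, -0.1, -2.7]
finger_gap: 0.43
gripper_force: 30.0
```

Run:
```python
from h import *
I=np.load("top0.npz")["I"]; S=np.load("side0.npz")["I"]
c=np.zeros((600,800,3),np.uint8)
a=cv2.resize(I[195:250,228:304],(760,550)[0:2],interpolation=cv2.INTER_LANCZOS4)
o=np.array([.515,-.086]);y=np.array([-.1426,.9898])
print("pred nest px",proj("top",[*(o-.03*y),.022]),"wing top",proj("top",[*(o+.03*y),.078]),"shoulder",proj("top",[*(o+.03*y),.059]))
print("side: shoulder",proj("side",[*(o+.03*y),.059]),"wingtop",proj("side",[*(o+.03*y),.078]))
s=cv2.resize(S[200:260,255:320],None,fx=6,fy=6,interpolation=cv2.INTER_LANCZOS4)
c[:400,:600]=cv2.resize(I[195:245,230:305],None,fx=8,fy=8,interpolation=cv2.INTER_LANCZOS4)
cv2.imwrite("pics/c3.png",c[:400,:600,::-1]);cv2.imwrite("pics/c4.png",s[...,::-1])
go([*(o-.03*y),.10],188.2)
```

```text
pred nest px [[277.33256621 220.28082589]] wing top [[252.19828584 221.75238197]] shoulder [[252.548029   222.60776448]]
side: shoulder [[288.27571238 218.50229429]] wingtop [[288.31640023 210.33140502]]
t 5.2 tcp [ 0.5846 -0.3047  0.1141] yaw -171.94 F [ 0.5 -0.1 -2.7] M [0.03 0.07 0.04] gap 37.8 grip 30.0 q [-0.19  0.42 -0.17 -0.   -0.98  0.33]
turn deg [-0.06 -0.02 -0.14]  then shift mm [-196.4   37.7   14.1]
```

View pics/c3.png

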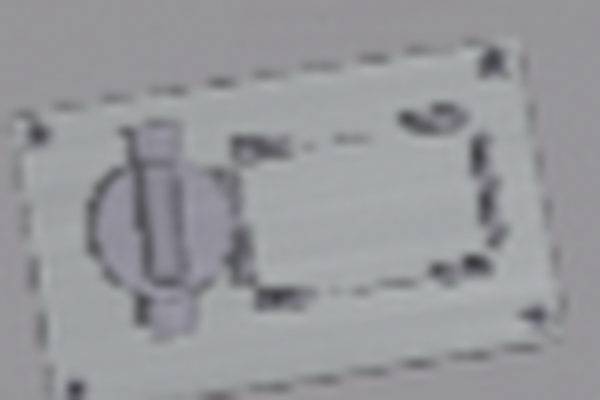

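View pics/c4.png

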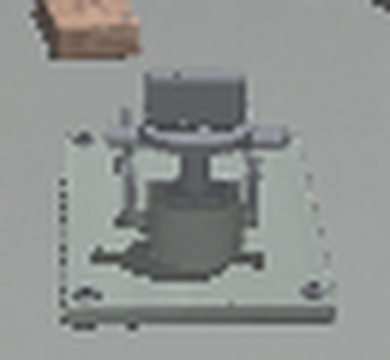

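The nest and disc centres in the top view are (275.3,220.7) and (250.2,223.1). Both sit about 2 px left of where a centred plate would put them, so the plate isn't centred on the origin. I'll use the features themselves.

Run:
```python
from h import *
n=ray("top",[[275.3,220.7]],.025)[0]; w=ray("top",[[250.2,223.1]],.059)[0]
k=ray("top",np.array([[160,228]])/8+[229.56,194.56],.078)[0]
d=(w-n)[:2]; m=(w+n)[:2]/2; print(n,w,k,np.hypot(*d),"yaw",np.degrees(np.arctan2(-d[0],d[1])))
y=np.array([-.1426,.9898]); print("mid",m,"nest",m-.03*y,"wing",m+.03*y)
```

```text
[ 0.51800689 -0.11067419  0.025     ] [ 0.50964891 -0.05070055  0.059     ] [ 0.50775553 -0.05008289  0.078     ] 0.06055323070787579 yaw 7.933691385433388
mid [ 0.5138279  -0.08068737] nest [ 0.5181059  -0.11038137] wing [ 0.5095499  -0.05099337]
```

Emit:
{"name": "drive_tool", "arguments": {"plan": [[[0,0,0],[-20,3,0],-0.6],[[0,0,0],[-40,7,0],-0.6],[[0,0,0],[-40,7,0],-0.6],[[0,0,0],[-40,7,0],-0.6],[[0,0,0],[-40,7,0],-0.6],[[0,0,0],[-16,6,0],-0.6],[[0,0,0],[0,0,0],-0.6]]}}

```text
time_s: 6.08
tool_pos: [0.5186, -0.1149, 0.1121]
eef_rot: [0.0, 0.757, -0.654, -0.0]
contact_force: [-0.8, 0.6, -3.3]
finger_gap: 0.431
gripper_force: 30.0
```

```bash
python3 -c "
from h import *
go([.518,-.1105,.04],188.1)"
```

```text
t 6.08 tcp [ 0.5186 -0.1149  0.1121] yaw -171.64 F [-0.8  0.6 -3.3] M [-0.01  0.07 -0.01] gap 37.9 grip 30.0 q [ 0.15  0.23 -0.46 -0.   -0.88 -0.  ]
turn deg [0.06 0.02 0.26]  then shift mm [-4.5 -0.  72.1]
```

Emit:
{"name": "drive_tool", "arguments": {"plan": [[[0,0,0],[-4.5,0,20],-0.6],[[0,0,0],[0,0,30],-0.6],[[0,0,0],[0,0,20],-0.6],[[0,0,0],[0,0,0],-0.6],[[0,0,0],[0,0,0],-0.6]]}}

```text
time_s: 6.7
tool_pos: [0.5196, -0.112, 0.043]
eef_rot: [-0.0, 0.756, -0.655, 0.0]
contact_force: [-0.5, 0.6, -1.7]
finger_gap: 0.427
gripper_force: 30.0
```

```bash
python3 -c "
from h import *
go([.518,-.1105,.0176],188.1)
I,D=manip.grab_frame('side'); J,E=manip.grab_frame('top')
go([.518,-.1105,.0176],188.1)
a=cv2.resize(J[180:255,220:320],None,fx=6,fy=6,interpolation=cv2.INTER_CUBIC)[:, :400]
cv2.imwrite('pics/c5.png',np.hstack([cv2.resize(I[185:260,250:325],None,fx=6,fy=6,interpolation=cv2.INTER_CUBIC),a[:,:350]])[...,::-1])
"
```

```text
t 6.7 tcp [ 0.5196 -0.112   0.043 ] yaw -171.78 F [-0.5  0.6 -1.7] M [0.04 0.08 0.03] gap 37.6 grip 30.0 q [ 0.16  0.32 -0.53  0.   -0.72 -0.01]
turn deg [-0.02 -0.02  0.12]  then shift mm [-1.7  1.4 25.4]
t 6.8 tcp [ 0.5199 -0.1118  0.0435] yaw -171.78 F [ 0.3 -0.1 -2. ] M [ 0.04  0.11 -0.01] gap 38.0 grip 30.0 q [ 0.16  0.32 -0.53  0.   -0.72 -0.01]
turn deg [-0.09 -0.01  0.12]  then shift mm [-1.5  1.7 25.9]
```

View pics/c5.png

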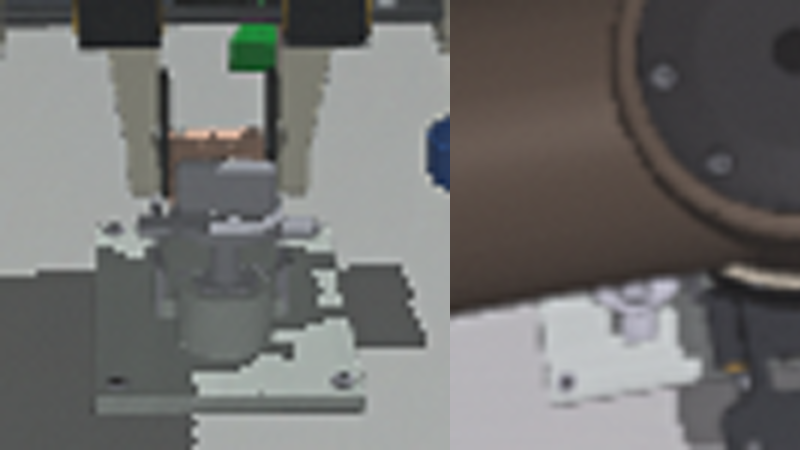

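```bash
python3 -c "
from h import *
print(proj('side',[[.5199,-.1118,.055],[.518,-.1105,.055],[.5095,-.051,.07],[.5138-.0095,-.0807+.0495+.0,.008]]))"
```

```text
[[286.45386095 211.2216998 ]
 [287.21897954 211.44629427]
 [288.64450167 214.67681763]
 [290.09090862 244.79714244]]
```

The side crop shows the insert centred at crop x≈218 and the wing at 228. The projections agree within about 1 mm, so I'll aim for nest x≈0.519 and descend, watching the force.

Emit:
{"name": "drive_tool", "arguments": {"plan": [[[0,0,0],[-1.5,0.8,4],-0.6],[[0,0,0],[0,0,4],-0.6],[[0,0,0],[0,0,4],-0.6],[[0,0,0],[0,0,2],-0.6],[[0,0,0],[0,0,0],-0.6]]}}

```text
time_s: 7.42
tool_pos: [0.518, -0.1102, 0.0283]
eef_rot: [0.0, 0.756, -0.655, -0.0]
contact_force: [0.4, -0.3, -3.5]
finger_gap: 0.433
gripper_force: 30.0
```

```bash
python3 -c "
from h import *
go([.519,-.1105,.0176],188.1)"
```

```text
t 7.42 tcp [ 0.518  -0.1102  0.0283] yaw -171.77 F [ 0.4 -0.3 -3.5] M [-0.01  0.11 -0.01] gap 38.1 grip 30.0 q [ 0.16  0.34 -0.55  0.   -0.68 -0.02]
turn deg [ 0.03 -0.    0.13]  then shift mm [ 0.4 -1.  10.7]
```

Emit:
{"name": "drive_tool", "arguments": {"plan": [[[0,0,0],[0,0,2],-0.6],[[0,0,0],[0,0,2],-0.6],[[0,0,0],[0,0,2],-0.6],[[0,0,0],[0,0,2],-0.6],[[0,0,0],[0,0,0],-0.6]]}}

```text
time_s: 8.05
tool_pos: [0.5179, -0.1102, 0.0204]
eef_rot: [0.0, 0.756, -0.655, -0.0]
contact_force: [-0.5, 0.3, -2.2]
finger_gap: 0.432
gripper_force: 30.0
```

Emit:
{"name": "drive_tool", "arguments": {"plan": [[[0,0,0],[0,0,1],-0.6],[[0,0,0],[0,0,1],-0.6],[[0,0,0],[0,0,1],-0.6],[[0,0,0],[0,0,0],-0.6]]}}

```text
time_s: 8.55
tool_pos: [0.5181, -0.1102, 0.0176]
eef_rot: [-0.0, 0.756, -0.655, 0.0]
contact_force: [-1.0, 0.3, -3.2]
finger_gap: 0.429
gripper_force: 30.0
```

Emit:
{"name": "drive_tool", "arguments": {"plan": [[[0,0,0],[0,0,0.5],-0.6],[[0,0,0],[0,0,0.5],-0.6],[[0,0,0],[0,0,0],-0.6]]}}

```text
time_s: 8.93
tool_pos: [0.5182, -0.1102, 0.0175]
eef_rot: [-0.0, 0.756, -0.654, 0.0]
contact_force: [-3.6, 2.5, 9.8]
finger_gap: 0.427
gripper_force: 30.0
```

It's seated: force +10 N with the TCP at 17.5 mm, as expected. I'll release and lift.

Emit:
{"name": "drive_tool", "arguments": {"plan": [[[0,0,0],[0,0,-0.8],-0.6],[[0,0,0],[0,0,0],0.1],[[0,0,0],[0,0,0],0.3],[[0,0,0],[0,0,0],0.3],[[0,0,0],[0,0,0],0.3],[[0,0,0],[0,0,-20],0.3],[[0,0,0],[0,0,-45],0.3],[[0,0,0],[0,0,-60],0.3],[[0,0,0],[0,0,0],0.3]]}}

```text
time_s: 10.05
tool_pos: [0.5212, -0.1101, 0.1474]
eef_rot: [-0.003, 0.756, -0.654, 0.003]
contact_force: [-0.0, 0.0, -0.2]
finger_gap: 0.646
gripper_force: 0.0
```

```bash
python3 -c "
from h import *
go([.5100,-.051,.135],278.1)
I,D=manip.grab_frame('side'); J,E=manip.grab_frame('top')
a=cv2.resize(J[180:255,220:320],None,fx=6,fy=6,interpolation=cv2.INTER_CUBIC)[:, :400]
cv2.imwrite('pics/c6.png',np.hstack([cv2.resize(I[185:260,250:325],None,fx=6,fy=6,interpolation=cv2.INTER_CUBIC),a[:,:350]])[...,::-1])
"
```

```text
t 10.05 tcp [ 0.5212 -0.1101  0.1474] yaw -171.73 F [-0.   0.  -0.2] M [ 0.1   0.09 -0.04] gap 56.8 grip 0.0 q [ 0.16  0.19 -0.42  0.   -0.95 -0.02]
turn deg [ -0.36  -0.45 -89.83]  then shift mm [ -2.8 -60.1  12.4]
```

View pics/c6.png

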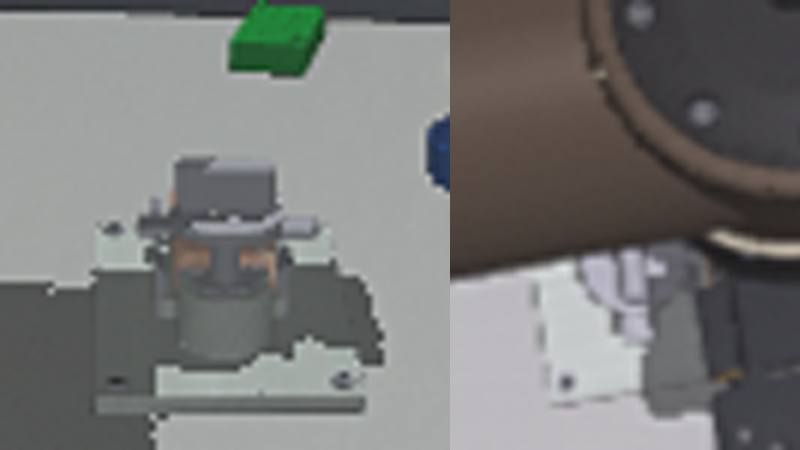

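The insert sits in the nest behind the stud: copper shows at (190–280,250) in the crop, level and between the guides. Now I'll turn the tool for the wing.

Emit:
{"name": "drive_tool", "arguments": {"plan": [[[0,0,-10],[0,0,0],0.0],[[0,0,-10],[0,0,0],0.0],[[0,0,-10],[0,0,0],0.0],[[0,0,-10],[0,0,0],0.0],[[0,0,-10],[0,0,0],0.0],[[0,0,-10],[0,0,0],0.0],[[0,0,-10],[0,0,0],0.0],[[0,0,-10],[0,0,0],0.0],[[0,0,-9.9],[0,0,0],0.0],[[0,0,0],[0,0,0],0.0]]}}

```text
time_s: 11.4
tool_pos: [0.5172, -0.1103, 0.1409]
eef_rot: [0.0, 0.998, 0.07, -0.001]
contact_force: [0.2, -0.2, -0.1]
finger_gap: 0.502
gripper_force: 0.0
```

```bash
python3 -c "
from h import *
go([.5098,-.0508,.085],278.1)"
```

```text
t 11.4 tcp [ 0.5172 -0.1103  0.1409] yaw -81.95 F [ 0.2 -0.2 -0.1] M [-0.13  0.11 -0.05] gap 44.2 grip 0.0 q [ 0.16  0.2  -0.43 -0.   -0.95  1.55]
turn deg [-0.01  0.16 -0.05]  then shift mm [  1.1 -59.9  55.9]
```

Emit:
{"name": "drive_tool", "arguments": {"plan": [[[0,0,0],[1,-20,0],-0.4],[[0,0,0],[0,-20,0],-0.4],[[0,0,0],[0,-20,20],-0.4],[[0,0,0],[0,0,20],-0.4],[[0,0,0],[0,0,15],-0.4],[[0,0,0],[0,0,0],-0.4],[[0,0,0],[0,0,0],-0.4]]}}

```text
time_s: 12.28
tool_pos: [0.511, -0.0509, 0.0877]
eef_rot: [0.0, 0.998, 0.07, 0.0]
contact_force: [0.3, -0.1, 0.2]
finger_gap: 0.298
gripper_force: 0.0
```

```bash
python3 -c "
from h import *
go([.5098,-.0508,.066],278.1)
I,D=manip.grab_frame('side'); J,E=manip.grab_frame('top')
a=cv2.resize(J[180:255,220:320],None,fx=6,fy=6,interpolation=cv2.INTER_CUBIC)[:, :400]
cv2.imwrite('pics/c7.png',np.hstack([cv2.resize(I[175:250,250:325],None,fx=6,fy=6,interpolation=cv2.INTER_CUBIC),a[:,:350]])[...,::-1])
"
```

```text
t 12.28 tcp [ 0.511  -0.0509  0.0877] yaw -81.94 F [ 0.3 -0.1  0.2] M [-0.11  0.07 -0.04] gap 26.2 grip 0.0 q [ 0.28  0.23 -0.52  0.   -0.81  1.43]
turn deg [ 0.01 -0.01 -0.04]  then shift mm [-1.1 -0.2 21.7]
```

View pics/c7.png

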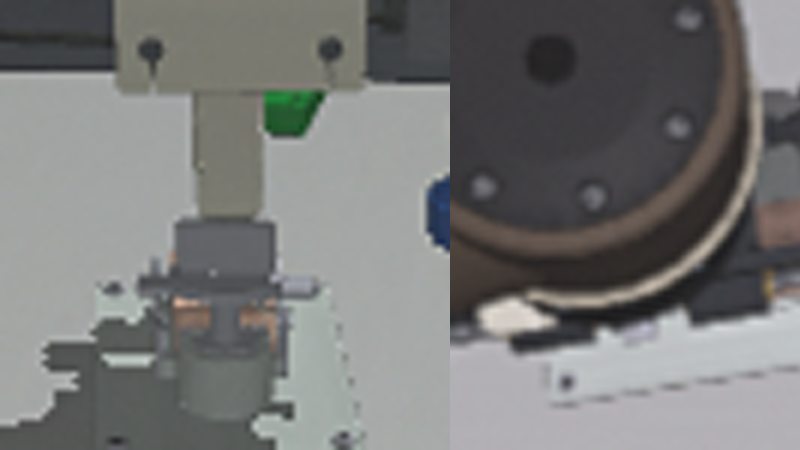

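The finger is over the wing: finger centre at crop x≈229, wing centre ≈225.5, so it needs about +1.2 mm in x. I'll descend astride and close gently just above the shoulder.

Emit:
{"name": "drive_tool", "arguments": {"plan": [[[0,0,0],[1.2,0,10],-0.4],[[0,0,0],[0,0,9],-0.4],[[0,0,0],[0,0,5],-0.4],[[0,0,0],[0,0,0],-0.4]]}}

```text
time_s: 12.88
tool_pos: [0.5114, -0.0506, 0.0627]
eef_rot: [0.0, 0.997, 0.071, -0.001]
contact_force: [0.0, 0.6, 0.0]
finger_gap: 0.296
gripper_force: 0.0
```

Emit:
{"name": "drive_tool", "arguments": {"plan": [[[0,0,0],[0,0,0],-0.55],[[0,0,0],[0,0,0],-0.65],[[0,0,0],[0,0,0],-0.75],[[0,0,0],[0,0,0],-0.85],[[0,0,0],[0,0,0],-0.85],[[0,0,0],[0,0,0],-0.85]], "squeeze": 5}}

```text
time_s: 13.62
tool_pos: [0.5117, -0.0492, 0.0636]
eef_rot: [-0.001, 0.997, 0.071, 0.0]
contact_force: [-2.5, 9.0, 2.5]
finger_gap: 0.121
gripper_force: 5.0
```

```bash
python3 -c "
from h import *
go([.512,-.0508,.059],278.1)"
```

```text
t 13.62 tcp [ 0.5117 -0.0492  0.0636] yaw -81.89 F [-2.5  9.   2.5] M [3.46 1.48 0.01] gap 10.7 grip 5.0 q [ 0.29  0.27 -0.55 -0.   -0.76  1.43]
turn deg [-0.1  -0.04  0.01]  then shift mm [0.1 1.7 4.6]
```

Emit:
{"name": "drive_tool", "arguments": {"plan": [[[0,0,0],[0,-1.3,0],-0.85],[[0,0,0],[0,0,0],-0.85],[[0,0,0],[0,0,0],-0.85]]}}

```text
time_s: 14.0
tool_pos: [0.5115, -0.0485, 0.0636]
eef_rot: [-0.0, 0.997, 0.071, 0.0]
contact_force: [-2.9, 5.2, 3.4]
finger_gap: 0.113
gripper_force: 5.0
```

Emit:
{"name": "drive_tool", "arguments": {"plan": [[[0,0,0],[0,-1.2,0],-0.85],[[0,0,0],[0,0,0],-0.85],[[0,0,0],[0,0,2],-0.85],[[0,0,0],[0,0,1],-0.85],[[0,0,0],[0,0,0],-0.85]]}}

```text
time_s: 14.62
tool_pos: [0.5115, -0.0481, 0.0603]
eef_rot: [0.0, 0.997, 0.071, 0.0]
contact_force: [-1.6, -0.2, 4.2]
finger_gap: 0.111
gripper_force: 5.0
```

Emit:
{"name": "drive_tool", "arguments": {"plan": [[[0,0,0],[0,0,1],-0.85],[[0,0,0],[0,0,1],-0.85],[[0,0,0],[0,0,1],-0.85],[[0,0,0],[0,0,1],-0.85],[[0,0,0],[0,0,0],-0.85],[[0,0,0],[0,0,0],-0.85]]}}

```text
time_s: 15.38
tool_pos: [0.5115, -0.048, 0.0564]
eef_rot: [0.0, 0.997, 0.071, 0.0]
contact_force: [-1.6, 0.5, 4.1]
finger_gap: 0.114
gripper_force: 5.0
```

Emit:
{"name": "drive_tool", "arguments": {"plan": [[[0,0,0],[0,0,1.5],-0.85],[[0,0,0],[0,0,0],-0.85]]}}

```text
time_s: 15.62
tool_pos: [0.5115, -0.048, 0.0549]
eef_rot: [0.0, 0.997, 0.071, 0.0]
contact_force: [-2.7, 1.5, 5.7]
finger_gap: 0.111
gripper_force: 5.0
```

Emit:
{"name": "drive_tool", "arguments": {"plan": [[[0,0,0],[0,0,1],-0.85],[[0,0,0],[0,0,0],-0.85]]}}

```text
time_s: 15.88
tool_pos: [0.5115, -0.048, 0.0539]
eef_rot: [0.0, 0.997, 0.071, 0.0]
contact_force: [-1.4, 0.4, 5.6]
finger_gap: 0.116
gripper_force: 5.0
```

Emit:
{"name": "drive_tool", "arguments": {"plan": [[[0,0,0],[0,0,1.3],-0.85],[[0,0,0],[0,0,0],-0.85]]}}

```text
time_s: 16.12
tool_pos: [0.5115, -0.048, 0.0526]
eef_rot: [0.0, 0.997, 0.071, 0.0]
contact_force: [-2.7, 0.6, 6.3]
finger_gap: 0.113
gripper_force: 5.0
```

Emit:
{"name": "drive_tool", "arguments": {"plan": [[[0,0,0],[0,0,1.3],-0.85],[[0,0,0],[0,0,0],-0.85]]}}

```text
time_s: 16.38
tool_pos: [0.5116, -0.048, 0.0514]
eef_rot: [0.0, 0.997, 0.071, 0.0]
contact_force: [-1.5, 0.8, 6.5]
finger_gap: 0.112
gripper_force: 5.0
```

Emit:
{"name": "drive_tool", "arguments": {"plan": [[[0,0,0],[0,0,1.3],-0.85],[[0,0,0],[0,0,0],-0.85]]}}

```text
time_s: 16.62
tool_pos: [0.5115, -0.048, 0.0501]
eef_rot: [0.0, 0.997, 0.071, 0.0]
contact_force: [-1.6, 0.1, 6.3]
finger_gap: 0.111
gripper_force: 5.0
```

Emit:
{"name": "drive_tool", "arguments": {"plan": [[[0,0,0],[0,0,1.3],-0.85],[[0,0,0],[0,0,0],-0.85]]}}

```text
time_s: 16.88
tool_pos: [0.5119, -0.0479, 0.049]
eef_rot: [-0.0, 0.997, 0.071, 0.0]
contact_force: [-1.2, 0.6, 6.6]
finger_gap: 0.114
gripper_force: 5.0
```

Emit:
{"name": "drive_tool", "arguments": {"plan": [[[0,0,0],[0,0,1.3],-0.85],[[0,0,0],[0,0,0],-0.85]]}}

```text
time_s: 17.12
tool_pos: [0.5121, -0.0479, 0.0477]
eef_rot: [-0.0, 0.997, 0.071, 0.001]
contact_force: [-1.2, 0.5, 7.6]
finger_gap: 0.112
gripper_force: 5.0
```

Emit:
{"name": "drive_tool", "arguments": {"plan": [[[0,0,0],[0,0,1.2],-0.85],[[0,0,0],[0,0,0],-0.85]]}}

```text
time_s: 17.38
tool_pos: [0.5123, -0.0479, 0.0466]
eef_rot: [-0.0, 0.997, 0.071, 0.001]
contact_force: [-0.7, 1.4, 7.2]
finger_gap: 0.11
gripper_force: 5.0
```

Emit:
{"name": "drive_tool", "arguments": {"plan": [[[0,0,0],[0,0,1.2],-0.85],[[0,0,0],[0,0,0],-0.85]]}}

```text
time_s: 17.62
tool_pos: [0.5124, -0.0479, 0.0458]
eef_rot: [0.0, 0.997, 0.071, 0.001]
contact_force: [-1.5, 0.8, 10.2]
finger_gap: 0.113
gripper_force: 10.4
```

Emit:
{"name": "drive_tool", "arguments": {"plan": [[[0,0,0],[0,0,0.7],-0.85],[[0,0,0],[0,0,0],-0.85]]}}

```text
time_s: 17.88
tool_pos: [0.5125, -0.0479, 0.0457]
eef_rot: [0.0, 0.997, 0.071, 0.001]
contact_force: [-4.4, 2.0, 17.2]
finger_gap: 0.114
gripper_force: 12.0
```

It bottoms at TCP z≈0.0457: the force rose to 17 N against a spring of about 7 N. I'll ease slightly and turn clockwise (+ about tool z).

Emit:
{"name": "drive_tool", "arguments": {"plan": [[[0,0,0],[0,0,-0.4],-0.85],[[0,0,5],[0,0,0],-0.85],[[0,0,6],[0,0,0],-0.85],[[0,0,6],[0,0,0],-0.85],[[0,0,0],[0,0,0],-0.85]], "squeeze": 8}}

```text
time_s: 18.5
tool_pos: [0.5125, -0.0482, 0.0457]
eef_rot: [0.0, 0.997, -0.078, 0.001]
contact_force: [-1.8, -1.1, 12.9]
finger_gap: 0.112
gripper_force: 13.9
```

```bash
python3 -c "
from h import *
go([.512,-.048,.0457],188.1)"
```

```text
t 18.5 tcp [ 0.5125 -0.0482  0.0457] yaw -98.92 F [-1.8 -1.1 12.9] M [-0.59  0.95 -0.07] gap 9.8 grip 13.9 q [ 0.29  0.29 -0.57  0.   -0.71  1.13]
turn deg [-7.000e-02 -1.000e-01  7.298e+01]  then shift mm [-0.3  0.4  0. ]
```

Emit:
{"name": "drive_tool", "arguments": {"plan": [[[0,0,6],[0,0,0],-0.85],[[0,0,6],[0,0,0],-0.85],[[0,0,6],[0,0,0],-0.85],[[0,0,6],[0,0,0],-0.85],[[0,0,6],[0,0,0],-0.85],[[0,0,0],[0,0,0],-0.85]]}}

```text
time_s: 19.25
tool_pos: [0.5121, -0.0488, 0.0457]
eef_rot: [0.0, 0.943, -0.333, 0.001]
contact_force: [-2.3, -3.7, 13.7]
finger_gap: 0.112
gripper_force: 14.0
```

```bash
python3 -c "
from h import *
go([.512,-.048,.0457],188.1)"
```

```text
t 19.25 tcp [ 0.5121 -0.0488  0.0457] yaw -128.92 F [-2.3 -3.7 13.7] M [-1.84  0.97 -0.1 ] gap 9.9 grip 14.0 q [ 0.29  0.29 -0.57  0.   -0.71  0.6 ]
turn deg [-2.000e-02 -9.000e-02  4.298e+01]  then shift mm [-0.8 -0.   0. ]
```

Emit:
{"name": "drive_tool", "arguments": {"plan": [[[0,0,6],[0,0,0],-0.85],[[0,0,6],[0,0,0],-0.85],[[0,0,6],[0,0,0],-0.85],[[0,0,6],[0,0,0],-0.85],[[0,0,6],[0,0,0],-0.85],[[0,0,6],[0,0,0],-0.85],[[0,0,4],[0,0,0],-0.85],[[0,0,3],[0,0,0],-0.85],[[0,0,0],[0,0,0],-0.85]]}}

```text
time_s: 20.38
tool_pos: [0.5112, -0.0493, 0.0457]
eef_rot: [0.001, 0.755, -0.655, 0.0]
contact_force: [-5.2, -5.7, 15.9]
finger_gap: 0.116
gripper_force: 14.6
```

```bash
python3 -c "
from h import *
go([.512,-.048,.0457],188.1)"
```

```text
t 20.38 tcp [ 0.5112 -0.0493  0.0457] yaw -171.89 F [-5.2 -5.7 15.9] M [-2.3   1.86  0.01] gap 10.2 grip 14.6 q [ 0.29  0.29 -0.57  0.   -0.71 -0.15]
turn deg [ 0.05 -0.09  0.01]  then shift mm [-1.1 -1.  -0. ]
```

It has turned 90°. Now I'll let it rise while holding the angle.

Emit:
{"name": "drive_tool", "arguments": {"plan": [[[0,0,0],[0,0,-1],-0.85],[[0,0,0],[0,0,-1],-0.85],[[0,0,0],[0,0,-1],-0.85],[[0,0,0],[0,0,-1],-0.85],[[0,0,0],[0,0,-0.6],-0.85],[[0,0,0],[0,0,0],-0.85]], "squeeze": 4}}

```text
time_s: 21.12
tool_pos: [0.511, -0.0492, 0.0494]
eef_rot: [0.001, 0.755, -0.655, 0.0]
contact_force: [-1.2, -7.3, 6.1]
finger_gap: 0.118
gripper_force: 8.9
```

Emit:
{"name": "drive_tool", "arguments": {"plan": [[[0,0,0],[0,0,-0.5],-0.85],[[0,0,0],[0,0,-0.5],-0.85],[[0,0,0],[0,0,-0.3],-0.85],[[0,0,0],[0,0,0],-0.85]]}}

```text
time_s: 21.62
tool_pos: [0.5109, -0.0489, 0.05]
eef_rot: [0.001, 0.755, -0.655, -0.0]
contact_force: [0.5, -5.4, -1.8]
finger_gap: 0.112
gripper_force: 4.0
```

The spring load vanished at z≈0.050, 4.3 mm above bottom, so the cam has caught. Opening, lifting and moving away to look.

Emit:
{"name": "drive_tool", "arguments": {"plan": [[[0,0,0],[0,0,0],-0.4],[[0,0,0],[0,0,0],-0.4],[[0,0,0],[0,0,0],-0.4],[[0,0,0],[0,0,-10],-0.4],[[0,0,0],[0,0,-40],-0.4],[[0,0,0],[0,0,-50],-0.4],[[0,0,0],[0,0,-30],-0.4]]}}

```text
time_s: 22.5
tool_pos: [0.5123, -0.0479, 0.184]
eef_rot: [-0.001, 0.756, -0.655, 0.001]
contact_force: [-0.2, -0.8, 0.1]
finger_gap: 0.303
gripper_force: 0.0
```

Emit:
{"name": "drive_tool", "arguments": {"plan": [[[0,0,0],[50,0,0],0],[[0,0,0],[50,0,0],0],[[0,0,0],[50,0,0],0],[[0,0,0],[50,0,0],0],[[0,0,0],[50,0,0],0],[[0,0,0],[50,0,0],0],[[0,0,0],[50,0,0],0],[[0,0,0],[0,0,0],0]]}}

```text
time_s: 23.5
tool_pos: [0.5605, -0.3976, 0.1802]
eef_rot: [0.0, 0.754, -0.657, -0.0]
contact_force: [-0.1, 0.7, -0.8]
finger_gap: 0.497
gripper_force: 0.0
```

```bash
python3 -c "
from h import *
I,D=manip.grab_frame('side'); J,E=manip.grab_frame('top')
go([.5,-.4,.2],188)
cv2.imwrite('pics/c8.png',np.hstack([cv2.resize(I[190:260,255:321],None,fx=6,fy=6,interpolation=cv2.INTER_CUBIC),cv2.resize(J[190:260,236:302],None,fx=6,fy=6,interpolation=cv2.INTER_CUBIC)])[...,::-1])
"
```

```text
t 23.6 tcp [ 0.5605 -0.3949  0.1805] yaw -171.95 F [-0.5  0.5 -0.2] M [0.07 0.13 0.03] gap 43.9 grip 0.0 q [-0.33  0.4  -0.02 -0.   -1.14  0.47]
turn deg [0.02 0.02 0.05]  then shift mm [ -3.3  60.6 -19.5]
```

View pics/c8.png

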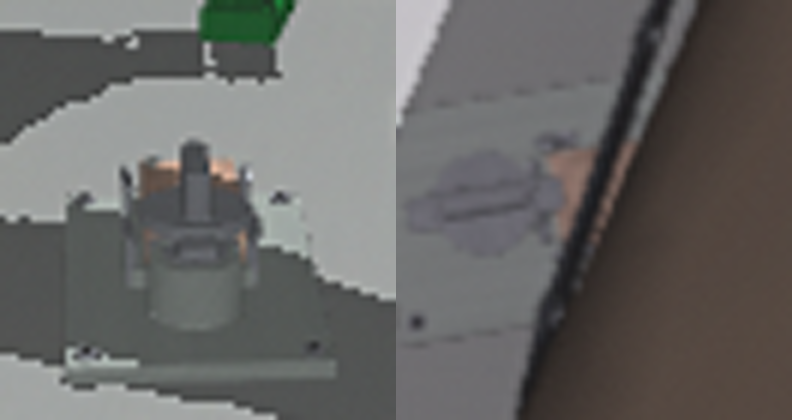

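The wing and bar now lie along the workholder's y axis, with the bar end reaching over the insert's end at (550,190) in the crop. The head stays down and the insert is level in its guides. Handing in.

```bash
python3 -c "
from plant import manip
print(manip.finish_job())"
```

```text
the job is handed in; nothing more can be done
None
```

The copper insert is seated in the nest and released, the stud was pressed to its stop, turned 90° clockwise and caught with its bar over the insert's end, and the job was handed in at about 24 s; no verdict came back.

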